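# Cover the garnish tubs on the dessert trolley

### The arm

A 6-joint arm with a two-finger parallel gripper is mounted at the origin on the work surface. World frame = base frame: x ahead of the robot, y to its left, z up, the work surface at z = 0. Lengths are in mm, angles in rad, forces in N, time in s.
With the tool pointing down it reaches from about 300 to 850 mm from the base axis. Payload 4.2 kg.
Tool frame: the origin (TCP) lies between the finger pads; the fingertips stand 8 mm ahead of it and the grasp point (between the pads) lies 11 mm behind it; z points along the fingers, y is the direction in which the jaws open and shut (so a half turn about z gives the same grasp; the last joint's range is limited). The gripper opens to 91 mm and grips with 3 to 60 N. Pads are 32 mm wide; open, the fingers measure 118 mm over their backs; the gripper's body (76 mm by 178 mm) begins 60 mm behind the grasp point.
Start: joints at [-1.166, 0.32, 1.565, -0, 1.257, -0.02], TCP at [236.984, -523.909, 221.976] pointing down, gripper open.
Joint ranges: [-3.11, 3.11], [-0.84, 2.01], [0.21, 2.61], [-1.34, 4.49], [0.05, 2.63], [-2.56, 2.56]. Speed limits (rad/s): [2.57, 2.57, 3.14, 3.14, 3.14, 3.14].

### API

Orientations are given as a unit quaternion [w, x, y, z].
In Python, from station import arm, capture gives the robot as it stands.
- The arm moves only by the tool jog_arm, never from a script. Its argument "rows" is text: rows parted by semicolons, each of 7 numbers parted by spaces: the shift along the tool's x, y, z in m, then the turn, a rotation vector about the tool's x, y, z in rad, then the closure, from -1 (fully open) to 1 (shut). In form: tx ty tz rx ry rz grip; .... A call has 1 to 8 rows; each row is the pose to reach, as a shift and turn from the pose commanded when the call began, along the tool's axes at that moment; what a row does not reach only later rows make up. A row lasts 1/10 s, in which the tool goes at most 50 mm and 8.59 degrees, less where a joint would pass 70% of its speed; a pose out of reach is approached as far as the arm can. A call with a gripper value outside its range is refused whole. The fingers move at their own pace and stop on an object; the grip force is fixed at half the most. Time passes only in rows, so rows that repeat a pose let the fingers close. It gives the time, the measured TCP pose, the force and the opening at its end, in the units of the state.
- arm.get_obs(): the state, without advancing time (a new reading comes with each control period).
- capture(name): name is "side" or "top" or "wrist"; returns a dict with "image" (420x560x3 uint8, red, green, blue), "fx", "fy", "cx", "cy" (pixels), "R" (3x3) and "t" (3): a world point X has camera coordinates R X + t. Camera axes: x right, y down, z forward; pixel columns grow to the right and rows downward; lengths in mm; the calibration is good to about 2 mm. The wrist camera is an equidistant fisheye: a pixel r from the principal point sees the ray r / f radians off the axis. A picture is of the moment at which its call begins. There is no depth.
- arm.finish_job(): hands the job in, once; it reports no verdict.
The state is a dict: "time": time; "joint_pos": joint angles; "joint_vel": joint speeds; "joint_torque": joint torques, N m; "position": TCP position; "ee_rot": TCP orientation; "ft_force": force on the tool from outside, world axes, zero at the start; "torque": the same for the moment, N m; "gripper_width": finger opening in mm.
Only numpy, scipy, OpenCV 4.12 (cv2) and the standard library are available. Lean on these libraries where they do the work, as an engineer would, in place of code of your own. Each camera call takes 0.05 s, during which the arm holds its last target.

### The job

Before the dessert trolley rolls out, cover the four open garnish tubs: put each lid on the tub of its own colour and shape, so that it sits level and fully down on the rim with its handle up. Leave the salt shaker and the pepper mill standing where they are.

Things in the scene. Friction and masses are not known exactly. Their poses are not given: they have to be found in the camera images.
- red_lid_grip (a point): red small round plastic lid, 0.13 kg: plate 80 mm across, 6 mm thick; under it a plug 48 mm across, 8 mm deep; on top a black bar handle 46 mm long (x), 18 wide (y), 34 high. Point: in the handle, on the lid's centre line, 22 mm above the plate's top, 28 above its underside, 36 above the plug's. z up. Fits its tub at any turn.
- red_tub_mouth (a point): red small round open plastic tub, 70 mm across outside, 50 mm high, walls 4 mm; it does not move. Food in it reaches 35 mm at most. Point: centre of the mouth, level with the rim; z up. Its lid's plate rests on the rim, the plug inside with 7 mm play on each side.
- blue_lid_grip (a point): blue large round plastic lid, 0.13 kg: plate 120 mm across, 6 mm thick; under it a plug 88 mm across, 8 mm deep; on top a black bar handle 46 mm long (x), 18 wide (y), 34 high. Point: in the handle, on the lid's centre line, 22 mm above the plate's top, 28 above its underside, 36 above the plug's. z up. Fits its tub at any turn.
- blue_tub_mouth (a point): blue large round open plastic tub, 110 mm across outside, 50 mm high, walls 4 mm; it does not move. Food in it reaches 35 mm at most. Point: centre of the mouth, level with the rim; z up. Its lid's plate rests on the rim, the plug inside with 7 mm play on each side.
- green_lid_grip (a point): green square plastic lid, 0.13 kg: plate 100 x 100 mm, 6 mm thick; under it a plug 68 x 68 mm, 8 mm deep; on top a black bar handle 46 mm long (x), 18 wide (y), 34 high. Point: in the handle, on the lid's centre line, 22 mm above the plate's top, 28 above its underside, 36 above the plug's. z up. Fits its tub in any quarter turn, sides along sides.
- green_tub_mouth (a point): green square open plastic tub, 90 x 90 mm outside, 50 mm high, walls 4 mm; it does not move. Food in it reaches 35 mm at most. Point: centre of the mouth, level with the rim; z up. Its lid's plate rests on the rim, the plug inside with 7 mm play on each side.
- yellow_lid_grip (a point): yellow oblong plastic lid, 0.13 kg: plate 130 (x) x 80 (y) mm, 6 mm thick; under it a plug 98 x 48 mm, 8 mm deep; on top a black bar handle 46 mm long (x), 18 wide (y), 34 high. Point: in the handle, on the lid's centre line, 22 mm above the plate's top, 28 above its underside, 36 above the plug's. z up. Fits its tub with x along the tub's x, either way round.
- yellow_tub_mouth (a point): yellow oblong open plastic tub, 120 (x) x 70 (y) mm outside, 50 mm high, walls 4 mm; it does not move. Food in it reaches 35 mm at most. Point: centre of the mouth, level with the rim; z up. Its lid's plate rests on the rim, the plug inside with 7 mm play on each side.
- salt_shaker: white ceramic salt shaker, 42 mm across, 80 mm high, standing among the lids and tubs; to be left alone. Origin at the centre of its underside, z up.
- pepper_mill: dark wooden pepper mill, 44 mm across, 105 mm high, standing among the lids and tubs; to be left alone. Origin at the centre of its underside, z up.
Things that resemble listed ones, but are neither listed nor needed, are in the scene too. What is shaped like the part that bears red_lid_grip but purple is not meant.

How it is judged:
By the outcome, as a careful person would: the job done as asked, in the order asked, and still so for the second after the job is handed in, with the robot touching nothing.
It also fails if it takes over 109 s, if anything falls off the work surface, if the arm or the gripper's body presses on something with over 40 N, if the wrist force passes 120 N, or if a joint passes its speed limit or range.

## Working session

There is one attempt and no reset: what is moved stays moved. The work goes in short steps, Python scripts to look and compute and a tool call to move; the robot and the scene stay as the last step left them, time stands still between calls to the robot, and variables do not carry over. Pictures are saved under pics/ and viewed, and the job is handed in when it is done.

Besides the shell and the picture viewer there is one more tool, called after "Call:" as name(argument=value, ...) on one line, values as JSON. jog_arm: Moves the arm, as the interface text tells. Its arguments: {"type":"object","properties":{"rows":{"type":"string"}},"required":["rows"]}

```bash
mkdir -p pics; ls; python3 - <<'E'
from station import arm, capture
import cv2,numpy as np
for n in ["side","top","wrist"]:
    c=capture(n); cv2.imwrite(f"pics/{n}0.png",c["image"][:,:,::-1]); 
    np.savez(f"{n}0.npz",**c)
    print(n,c["fx"],c["fy"],c["cx"],c["cy"],np.round(c["R"],3).tolist(),np.round(c["t"],1))
print(arm.get_obs())
E
```

```text
pics
side 489.76430442211324 489.76430442211324 272.4634366306947 209.47781809566806 [[-0.999, -0.045, 0.011], [-0.034, 0.555, -0.831], [0.031, -0.831, -0.556]] [ 518.2   28.  1565.9]
top 408.4566955111491 408.4566955111491 279.4607904643468 204.90122720399975 [[-0.016, -1.0, 0.003], [-0.996, 0.015, -0.091], [0.091, -0.004, -0.996]] [  52.   520.8 1357.9]
wrist 325.19226210127806 325.19226210127806 278.0621246321732 208.90421978763533 [[0.412, -0.911, -0.002], [-0.872, -0.394, 0.29], [-0.265, -0.118, -0.957]] [-574.2  -31.8  392.6]
{'time': 0.15, 'joint_pos': array([-1.16600199e+00,  3.20159611e-01,  1.56532955e+00, -3.50069469e-05,
        1.25741314e+00, -1.99928086e-02]), 'joint_vel': array([ 2.64290059e-05, -2.08099393e-03, -2.90827096e-03, -4.29717623e-04,
       -1.38726794e-03,  1.49212804e-03]), 'joint_torque': array([ 8.35948267e-04, -4.12774372e+01, -2.32155365e+01,  7.28273112e-02,
        4.33346524e-02, -9.12786459e-05]), 'position': array([ 236.83260351, -523.58544026,  221.33193978]), 'ee_rot': array([-6.39555569e-04,  9.77527800e-01,  2.10805530e-01, -1.41552577e-04]), 'ft_force': array([-0.11975756, -0.25543184, -0.56924402]), 'torque': array([ 0.04171312, -0.01020692,  0.03079023]), 'gripper_width': 91.43213938149073}
```

View pics/top0.png

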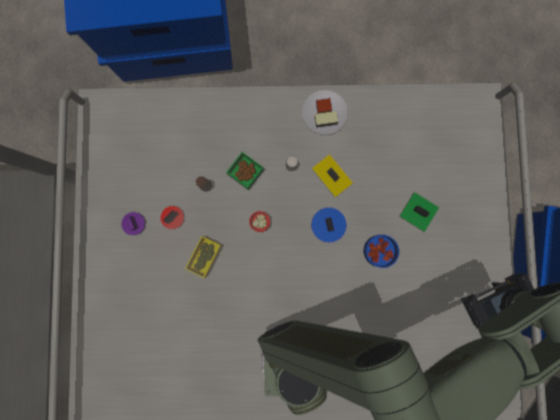

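View pics/side0.png

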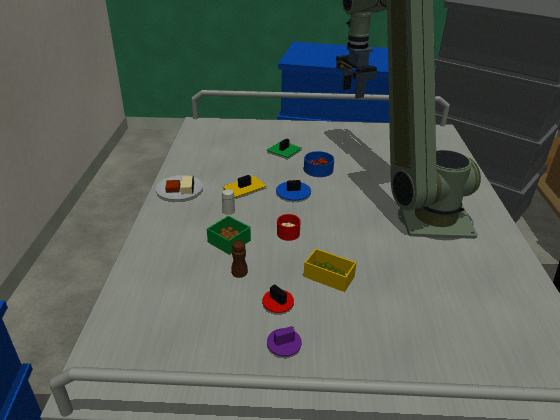

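View pics/wrist0.png

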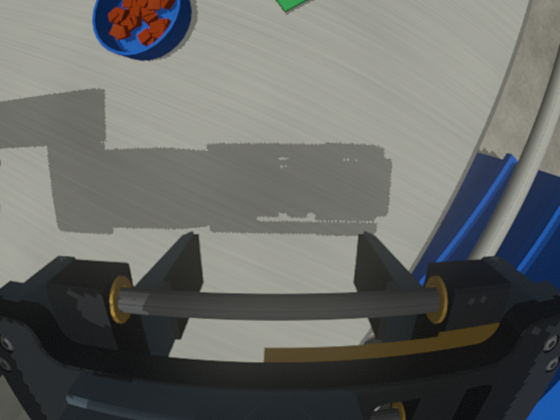

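The top view shows the lids at red (172,217), blue (329,225), yellow (333,175) and green (419,212). The tubs are at red (260,222), blue (381,251), green (246,171) and yellow (205,257). The purple decoy is at (133,223), the salt at (292,163) and the pepper at (204,184). All the lids look handle-up. Next I'll measure positions from masks.

```bash
cat > h.py <<'E'
import numpy as np, cv2
def ray(c,uv,fish=False):
    uv=np.atleast_2d(uv).astype(float)
    x=(uv[:,0]-c["cx"])/c["fx"]; y=(uv[:,1]-c["cy"])/c["fy"]
    if fish:
        th=np.hypot(x,y); k=np.where(th>1e-9,np.sin(th)/np.maximum(th,1e-9),1); d=np.c_[x*k,y*k,np.cos(th)]
    else: d=np.c_[x,y,np.ones_like(x)]
    R=np.array(c["R"]); o=-R.T@np.array(c["t"]); return o,d@R
def onplane(c,uv,z,fish=False):
    o,d=ray(c,uv,fish); return o+d*((z-o[2])/d[:,2])[:,None]
def project(c,X):
    p=np.atleast_2d(X)@np.array(c["R"]).T+c["t"]; return np.c_[c["fx"]*p[:,0]/p[:,2]+c["cx"],c["fy"]*p[:,1]/p[:,2]+c["cy"]]
def mask(img,col):
    h=cv2.cvtColor(img,cv2.COLOR_RGB2HSV); H,S,V=cv2.split(h)
    r={"red":(H<6)|(H>174),"yellow":(H>20)&(H<32),"green":(H>50)&(H<80),"blue":(H>105)&(H<122)}[col]
    return (r&(S>130)&(V>50)).astype(np.uint8)*255
E
python3 - <<'E'
from h import *
c=dict(np.load("top0.npz"))
P=dict(red=((172,217),(260,222)),blue=((329,225),(381,251)),green=((419,212),(246,171)),yellow=((333,175),(205,257)))
for col,(l,t) in P.items():
    m=mask(c["image"],col)
    for nm,(u,v),z in (("lid",l,14),("tub",t,50)):
        w=np.zeros_like(m); w[v-24:v+25,u-24:u+25]=m[v-24:v+25,u-24:u+25]
        pts=cv2.findNonZero(w)
        if nm=="tub": pass
        hull=cv2.convexHull(pts)[:,0]
        W=onplane(c,hull,z)[:,:2].astype(np.float32)
        (cx,cy),(a,b),ang=cv2.minAreaRect(W)
        mc=cv2.minEnclosingCircle(W)
        # handle dark
        out=""
        if nm=="lid":
            fill=np.zeros_like(m); cv2.fillConvexPoly(fill,hull,255); fill=cv2.erode(fill,np.ones((3,3)))
            g=c["image"].max(2); d=((g<70)&(fill>0)&(w==0)).astype(np.uint8)
            M=cv2.findNonZero(d); q=onplane(c,M[:,0],40)[:,:2].astype(np.float32)
            r=cv2.minAreaRect(q); ev=np.linalg.eigh(np.cov(q.T))[1][:,1]
            out=f"handle {q.mean(0)} rect {np.round(r[0],1)} axis {np.degrees(np.arctan2(ev[1],ev[0])):.0f} n{len(q)}"
        print(col,nm,np.round((cx,cy,a,b,ang),1),np.round(mc[0],1),round(mc[1],1),out)
im=c["image"][:,:,::-1]
cv2.imwrite("pics/z1.png",cv2.resize(im[145:285,110:310],None,fx=4,fy=4,interpolation=cv2.INTER_CUBIC))
cv2.imwrite("pics/z2.png",cv2.resize(im[145:285,270:460],None,fx=4,fy=4,interpolation=cv2.INTER_CUBIC))
E
```

```text
red lid [4.886e+02 4.110e+02 7.170e+01 7.130e+01 3.000e-01] [487.8 411.1] 37.4 handle [486.6014 408.2454] rect [486.9 409.2] axis 133 n61
red tub [466.7 110.8  62.9  59.5  89.1] [465.9 111.3] 32.8 
blue lid [ 452.4 -122.4  112.1  111.1   43.9] [ 453.3 -121.5] 57.4 handle [ 454.10684 -120.45882] rect [ 453.8 -120.8] axis -170 n61
blue tub [ 363.6 -289.   108.8  101.3   89.1] [ 364.  -288.8] 54.9 
green lid [ 492.8 -430.1   94.2   94.1   56.7] [ 491.6 -431.1] 63.7 handle [ 492.0502  -429.40643] rect [ 492.1 -429.6] axis 59 n93
green tub [634.3 154.7  74.6  83.1  52.2] [633.6 155. ] 53.1 
yellow lid [ 622.1 -137.9  127.8   78.6   37.6] [ 621.2 -136.2] 72.0 handle [ 620.9184  -136.84624] rect [ 620.9 -137.1] axis -143 n63
yellow tub [354.4 297.6  68.  114.5  63. ] [353.6 297.2] 63.8
```

View pics/z1.png

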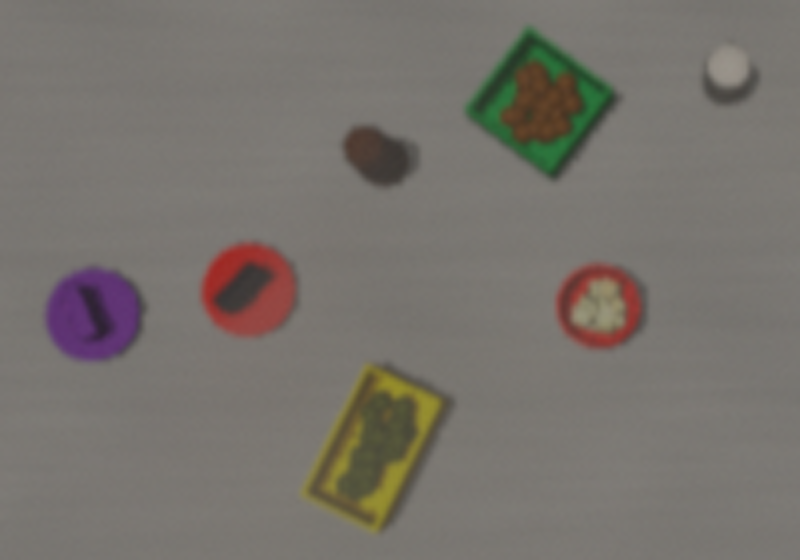

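View pics/z2.png

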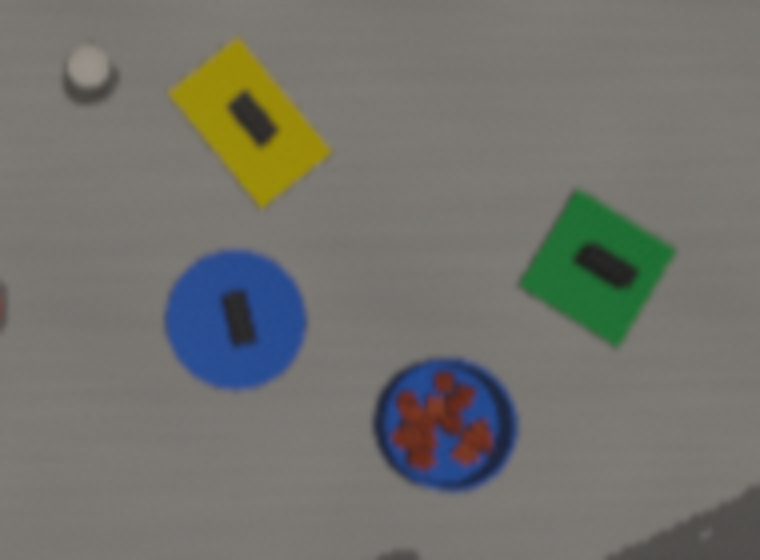

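```bash
cat >> h.py <<'E'
from scipy.spatial.transform import Rotation as Ro
def rel(obs,p,yaw):
    """tool-frame shift (m) and turn for downward tool at world p with tool x at yaw"""
    q=obs["ee_rot"]; A=Ro.from_quat([q[1],q[2],q[3],q[0]])
    B=Ro.from_matrix(np.array([[np.cos(yaw),np.sin(yaw),0],[np.sin(yaw),-np.cos(yaw),0],[0,0,-1]]))
    d=A.inv().apply(np.array(p)-obs["position"])/1000; r=(A.inv()*B).as_rotvec()
    print("rel",np.round(d,4),np.round(r,3),"q6~",round(np.arctan2(p[1],p[0])+np.pi/2-yaw,2))
E
python3 - <<'E'
from h import *
from station import arm
c=dict(np.load("wrist0.npz")); print(-c["R"].T@c["t"])
t=dict(np.load("top0.npz")); print(-t["R"].T@t["t"]); print(onplane(t,[[291,161]],80),onplane(t,[[201,181]],105))
o=arm.get_obs(); rel(o,(400,-230,330),0.424)
E
```

```text
[ 312.89749554 -489.3998139   383.93229933]
[ 395.26010869   49.39267104 1399.66731259]
[[660.21380512   3.99236855  80.        ]] [[594.69747277 293.90092424 105.        ]]
rel [ 0.2697 -0.2004 -0.1084] [-0.001  0.     0.001] q6~ 0.62
```

Call:
jog_arm(rows="0.035 -0.025 -0.0135 0 0 0 -1;0.07 -0.05 -0.027 0 0 0 -1;0.105 -0.075 -0.04 0 0 0 -1;0.14 -0.1 -0.054 0 0 0 -1;0.175 -0.125 -0.07 0 0 0 -1;0.21 -0.15 -0.08 0 0 0 -1;0.24 -0.175 -0.095 0 0 0 -1;0.27 -0.2 -0.108 0 0 0 -1")

```text
time: 0.95
position: [401.0, -228.7, 330.4]
ee_rot: [0.0, 0.978, 0.211, 0.0]
ft_force: [-0.2, -1.4, -0.6]
gripper_width: 91.0
```

Call:
jog_arm(rows="0 0 0 0 0 0 -1;0 0 0 0 0 0 -1;0 0 0 0 0 0 -1")

```text
time: 1.25
position: [400.0, -230.9, 329.3]
ee_rot: [-0.0, 0.978, 0.21, -0.001]
ft_force: [-0.6, 0.5, 0.5]
gripper_width: 91.5
```

```bash
cat >> h.py <<'E'
def snap(name,tag):
    from station import capture
    c=capture(name); cv2.imwrite(f"pics/{tag}.png",c["image"][:,:,::-1]); np.savez(tag+".npz",**c); return c
E
python3 - <<'E'
from h import *
from station import arm
snap("wrist","w1"); o=arm.get_obs(); print(o["position"],o["time"]); rel(o,(450,170,330),0.424)
E
```

```text
[ 399.85394034 -231.15210134  329.22102882] 1.3
rel [ 0.2105 -0.3451 -0.0007] [-0.001  0.001 -0.001] q6~ 1.51
```

View pics/w1.png

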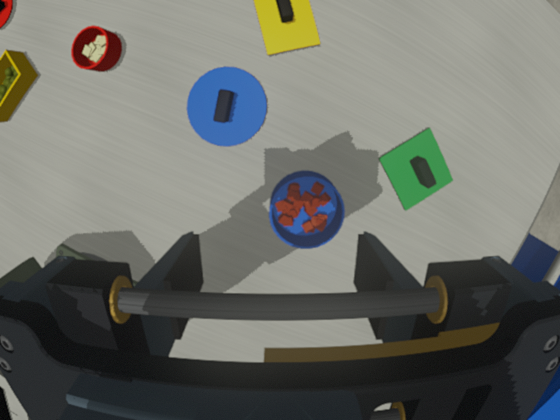

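The wrist view has the blue lid at (227,106), blue tub at (307,209), green lid at (416,168), and the red tub and yellow lid near the edge. I'll take a second survey shot further left.

Call:
jog_arm(rows="0.026 -0.043 0 0 0 0 -1;0.052 -0.086 0 0 0 0 -1;0.078 -0.129 0 0 0 0 -1;0.105 -0.172 0 0 0 0 -1;0.131 -0.215 0 0 0 0 -1;0.157 -0.258 0 0 0 0 -1;0.183 -0.3 0 0 0 0 -1;0.21 -0.345 0 0 0 0 -1")

```text
time: 2.1
position: [449.5, 167.4, 329.4]
ee_rot: [0.0, 0.978, 0.21, -0.0]
ft_force: [0.7, -0.5, -1.2]
gripper_width: 91.4
```

Call:
jog_arm(rows="0 0 0 0 0 0 -1;0 0 0 0 0 0 -1;0 0 0 0 0 0 -1")

```text
time: 2.4
position: [449.4, 165.0, 329.6]
ee_rot: [0.0, 0.978, 0.21, -0.0]
ft_force: [-0.3, -1.1, 1.3]
gripper_width: 91.2
```

```bash
python3 - <<'E'
from h import *
from station import arm
snap("wrist","w2"); o=arm.get_obs(); print(o["position"],o["time"])
E
```

```text
[449.35101299 164.83136492 329.75490296] 2.45
```

View pics/w2.png

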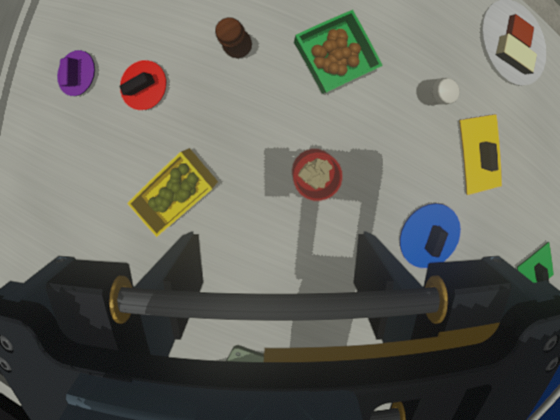

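```bash
cat >> h.py <<'E'
from scipy.optimize import least_squares
SZ=dict(red=(40,35),blue=(60,55),green=((50,50),(45,45)),yellow=((65,40),(60,35)))
def meas(c,col,kind,roi,fish,vmin=50,z=None):
    u0,v0,u1,v1=roi
    m=mask(c["image"],col); w=np.zeros_like(m); w[v0:v1,u0:u1]=m[v0:v1,u0:u1]
    n,l,s,_=cv2.connectedComponentsWithStats(w); k=1+np.argmax(s[1:,4]); w=(l==k).astype(np.uint8)
    hull=cv2.convexHull(cv2.findNonZero(w))[:,0]
    o,_=ray(c,[[0,0]],fish); nad=o[:2]
    z=(14 if kind=="lid" else 50) if z is None else z
    ct=cv2.findContours(w,cv2.RETR_EXTERNAL,cv2.CHAIN_APPROX_NONE)[0][0][:,0]
    dense=np.array([p for p in ct if cv2.pointPolygonTest(hull.reshape(-1,1,2).astype(np.float32),(float(p[0]),float(p[1])),True)<0.8])
    W=onplane(c,dense,z,fish)[:,:2]; cen=np.array(cv2.minAreaRect(W.astype(np.float32))[0])
    s=SZ[col][0 if kind=="lid" else 1]
    dirn=(cen-nad)/np.linalg.norm(cen-nad)
    far=W if kind=="lid" else W[(W-cen)@dirn>0]
    if np.isscalar(s):
        f=least_squares(lambda p:np.linalg.norm(far-p,axis=1)-s+.5,cen,loss="soft_l1",f_scale=1.)
        res=f.x; yaw=None; q=np.sqrt(np.mean(f.fun**2)); full=cv2.minEnclosingCircle(W.astype(np.float32)); ex=f"fullcirc {np.round(full[0],1)} r{full[1]:.1f}"
    else:
        r=cv2.minAreaRect(W.astype(np.float32)); bx=cv2.boxPoints(r); e=bx[1]-bx[0]; e2=bx[2]-bx[1]
        if np.linalg.norm(e2)>np.linalg.norm(e): e=e2
        yaw=np.arctan2(e[1],e[0]); X=np.array([np.cos(yaw),np.sin(yaw)]); Y=np.array([-X[1],X[0]])
        res=np.zeros(2)
        for a,h in ((X,s[0]),(Y,s[1])):
            pr=W@a; lo,hi=np.percentile(pr,1),np.percentile(pr,99)
            if kind=="lid" : v=(lo+hi)/2
            elif (dirn@a)>0: v=hi+.5-h
            else: v=lo-.5+h
            res+=a*v
        ex=f"rect {np.round(r[0],1)} {np.round(r[1],1)}"; yaw=(yaw+np.pi/2)%np.pi-np.pi/2; q=0
    hd=""
    if kind=="lid":
        fill=np.zeros_like(m); cv2.fillConvexPoly(fill,hull,255); fill=cv2.erode(fill,np.ones((3,3)))
        d=((c["image"].max(2)<75)&(fill>0)).astype(np.uint8)
        n,l,st,_=cv2.connectedComponentsWithStats(d); d=(l==1+np.argmax(st[1:,4])).astype(np.uint8)
        M=cv2.convexHull(cv2.findNonZero(d))[:,0]; Q=onplane(c,M,48,fish)[:,:2].astype(np.float32)
        rr=cv2.minAreaRect(Q); b=cv2.boxPoints(rr); e=b[1]-b[0]; e2=b[2]-b[1]
        if np.linalg.norm(e2)>np.linalg.norm(e): e=e2
        hd=f"| handle {np.round(rr[0],1)} {np.round(rr[1],1)} yaw {np.arctan2(e[1],e[0])%np.pi:.3f}"
    print(col,kind,np.round(res,1),"yaw",None if yaw is None else round(yaw%np.pi,3),"rms",round(q,2),ex,hd)
E
python3 - <<'E'
from h import *
w1=dict(np.load("w1.npz"));w2=dict(np.load("w2.npz"));t=dict(np.load("top0.npz"));s=dict(np.load("side0.npz"))
print("w1")
meas(w1,"blue","lid",(180,60,275,150),1);meas(w1,"blue","tub",(262,160,352,255),1);meas(w1,"green","lid",(370,120,460,215),1);meas(w1,"yellow","lid",(245,0,325,60),1);meas(w1,"red","tub",(65,20,130,75),1)
print("w2")
meas(w2,"blue","lid",(395,200,465,275),1);meas(w2,"red","lid",(115,55,172,112),1);meas(w2,"red","tub",(285,145,348,205),1);meas(w2,"green","tub",(290,5,385,98),1);meas(w2,"yellow","tub",(120,140,225,240),1);meas(w2,"yellow","lid",(455,110,505,200),1)
print("top")
P=dict(red=((172,217),(260,222)),blue=((329,225),(381,251)),green=((419,212),(246,171)),yellow=((333,175),(205,257)))
for col,(l,tt) in P.items():
    for k,(u,v) in (("lid",l),("tub",tt)): meas(t,col,k,(u-24,v-24,u+25,v+25),0)
E
```

```text
w1
blue lid [ 454.8 -122.2] yaw None rms 1.61 fullcirc [ 454.8 -122.2] r58.8 | handle [ 455.4 -124.6] [42.6 19.8] yaw 0.214
blue tub [ 365.5 -289.9] yaw None rms 0.78 fullcirc [ 364.8 -291.2] r54.6 
green lid [ 494.  -430.3] yaw 0.988 rms 0 rect [ 493.9 -430.4] [97.3 96.6] | handle [ 493.4 -423.8] [52.2 22.8] yaw 1.011
yellow lid [ 607.1 -150.9] yaw 0.656 rms 0 rect [ 607.3 -150.7] [89.4 78.4] | handle [ 612.6 -145.2] [34.1 17.5] yaw 0.641
red tub [467.9 110.2] yaw None rms 0.91 fullcirc [466.1  98.9] r47.0 
w2
blue lid [ 454.1 -120.3] yaw None rms 1.66 fullcirc [ 453.7 -120. ] r59.5 | handle [ 456.5 -110.4] [49.4 32.2] yaw 0.207
red lid [488.5 410.1] yaw None rms 1.04 fullcirc [488.5 410.1] r39.6 | handle [489.3 403.6] [22.4 52.1] yaw 2.364
red tub [469.3 114.5] yaw None rms 0.63 fullcirc [468.9 113.8] r34.9 
green tub [640.7 160.3] yaw 2.485 rms 0 rect [640.8 161.1] [87.6 90.1] 
yellow tub [354.3 299.9] yaw 2.666 rms 0 rect [359.9 296.9] [ 69.5 131.7] 
yellow lid [ 623.1 -136.4] yaw 0.655 rms 0 rect [ 623.  -136.4] [128.4  79.9] | handle [ 619.6 -126.4] [47.8 32.8] yaw 0.659
top
red lid [488.3 409.8] yaw None rms 3.76 fullcirc [487.8 411.1] r37.4 | handle [485.5 406.2] [19. 44.] yaw 2.355
red tub [461.6 108.2] yaw None rms 2.6 fullcirc [465.7 110.8] r32.4 
blue lid [ 454.1 -120.9] yaw None rms 3.53 fullcirc [ 453.3 -121.5] r57.4 | handle [ 453.4 -119.4] [40.1 16.9] yaw 0.219
blue tub [ 363.4 -286.6] yaw None rms 2.04 fullcirc [ 364.  -288.8] r54.9 
green lid [ 492.7 -430.2] yaw 0.99 rms 0 rect [ 492.8 -430.1] [94.2 94.1] | handle [ 491.6 -426. ] [50.  23.2] yaw 1.006
green tub [598.3 115.7] yaw 2.441 rms 0 rect [620.  136.2] [29.7 83.9] 
yellow lid [ 622.2 -138. ] yaw 0.656 rms 0 rect [ 622.1 -137.9] [127.8  78.6] | handle [ 619.4 -136. ] [39.2 18.2] yaw 0.667
yellow tub [356.5 295. ] yaw 2.671 rms 0 rect [354.4 297.6] [ 68.  114.5]
```

```bash
python3 - <<'E'
from h import *
from station import arm
o=arm.get_obs(); rel(o,(488,410,180),2.36)
E
```

```text
rel [ 0.1358 -0.2079  0.1495] [-0.000e+00  1.000e-03 -1.938e+00] q6~ -0.09
```

Call:
jog_arm(rows="0.017 -0.026 0 0 0 -0.14 -1;0.034 -0.052 0 0 0 -0.28 -1;0.051 -0.078 0.02 0 0 -0.42 -1;0.068 -0.104 0.04 0 0 -0.56 -1;0.085 -0.13 0.06 0 0 -0.7 -1;0.102 -0.156 0.08 0 0 -0.84 -1;0.119 -0.182 0.1 0 0 -0.98 -1;0.136 -0.208 0.12 0 0 -1.12 -1")

```text
time: 3.25
position: [488.7, 411.3, 209.4]
ee_rot: [0.0, 0.715, 0.699, 0.0]
ft_force: [0.8, -0.2, 0.2]
gripper_width: 91.2
```

Call:
jog_arm(rows="0 0 0 0 0 -0.14 -1;0 0 0 0 0 -0.28 -1;0 0 0 0 0 -0.42 -1;0 0 0 0 0 -0.56 -1;0 0 0 0 0 -0.7 -1;0 0 0 0 0 -0.818 -1;0 0 0 0 0 -0.818 -1;0 0 0 0 0 -0.818 -1")

```text
time: 4.05
position: [488.3, 410.8, 210.1]
ee_rot: [0.0, 0.382, 0.924, 0.0]
ft_force: [0.1, -0.6, 0.7]
gripper_width: 91.0
```

```bash
python3 - <<'E'
from h import *
from station import arm
snap("wrist","w3");o=arm.get_obs(); rel(o,(488,410,28),2.36);print(o["position"],o["time"])
E
```

```text
rel [-0.0007 -0.0009  0.1821] [ 0.     0.    -0.001] q6~ -0.09
[488.10691513 411.12001474 210.07830406] 4.1
```

View pics/w3.png

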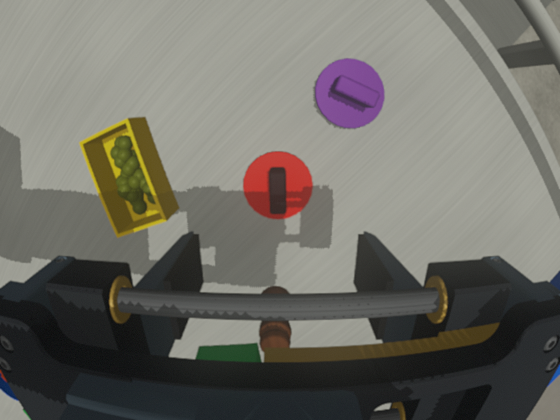

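The red handle at (278,190) is square in the jaws, and the yellow tub is visible at (130,178). I'll refine both.

```bash
python3 - <<'E'
from h import *
w=dict(np.load("w3.npz"))
meas(w,"red","lid",(235,145,320,225),1);meas(w,"yellow","tub",(75,110,185,240),1)
E
```

```text
red lid [487.8 411.3] yaw None rms 1.04 fullcirc [487.9 411.4] r39.2 | handle [486.3 413. ] [15.7 47.7] yaw 2.357
yellow tub [354.1 300.2] yaw 2.67 rms 0 rect [358.4 308.9] [ 88.5 119.3]
```

Call:
jog_arm(rows="0 0 0.05 0 0 0 -1;0 0 0.1 0 0 0 -1;0 0 0.14 0 0 0 -1;0 0 0.165 0 0 0 -1;0 0 0.182 0 0 0 -1;0 0 0.182 0 0 0 -1;0 0 0.182 0 0 0 0.5;0 0 0.182 0 0 0 1")

```text
time: 4.9
position: [488.4, 412.7, 29.4]
ee_rot: [0.001, 0.38, 0.925, 0.001]
ft_force: [-0.3, -0.1, 0.6]
gripper_width: 78.1
```

Call:
jog_arm(rows="0 0 0 0 0 0 1;0 0 0 0 0 0 1;0 0 0 0 0 0 1;0 0 0 0 0 0 1;0 0 0 0 0 0 1")

```text
time: 5.4
position: [487.5, 412.2, 28.0]
ee_rot: [0.0, 0.38, 0.925, 0.0]
ft_force: [0.8, -0.0, -0.3]
gripper_width: 38.4
```

Call:
jog_arm(rows="0 0 0 0 0 0 1;0 0 0 0 0 0 1;0 0 0 0 0 0 1;0 0 0 0 0 0 1;0 0 0 0 0 0 1;0 0 0 0 0 0 1")

```text
time: 6.0
position: [487.4, 412.1, 27.8]
ee_rot: [-0.0, 0.38, 0.925, -0.0]
ft_force: [-0.5, -0.3, -0.2]
gripper_width: 17.9
```

Call:
jog_arm(rows="0 0 -0.03 0 0 0 1;0 0 -0.07 0 0 0 1;0 0 -0.11 0 0 0 1;0 0 -0.15 0 0 0 1;0 0 -0.17 0 0 0 1;0 0 -0.17 0 0 0 1;0 0 -0.17 0 0 0 1")

```text
time: 6.7
position: [487.0, 411.8, 197.0]
ee_rot: [-0.0, 0.38, 0.925, -0.001]
ft_force: [-0.5, -0.1, -1.6]
gripper_width: 17.6
```

```bash
python3 - <<'E'
from h import *
from station import arm
snap("wrist","w4");o=arm.get_obs(); rel(o,(468.5,113,198),2.36);print(o["position"],o["time"],o["gripper_width"],o["ft_force"])
E
```

```text
rel [-0.1968 -0.2252 -0.0013] [-0.003 -0.     0.003] q6~ -0.55
[486.61174823 411.50238191 195.97805959] 6.75 18.07957169604516 [-0.13873973  0.78489615 -1.37889401]
```

View pics/w4.png

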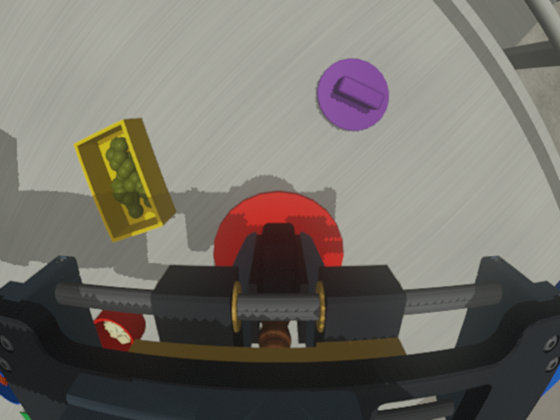

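Call:
jog_arm(rows="-0.02 -0.023 -0.01 0 0 0 1;-0.05 -0.057 -0.01 0 0 0 1;-0.08 -0.091 -0.01 0 0 0 1;-0.11 -0.125 -0.01 0 0 0 1;-0.14 -0.16 -0.01 0 0 0 1;-0.165 -0.19 -0.01 0 0 0 1;-0.185 -0.213 -0.01 0 0 0 1;-0.197 -0.225 -0.01 0 0 0 1")

```text
time: 7.55
position: [467.8, 111.1, 205.8]
ee_rot: [-0.002, 0.381, 0.925, -0.002]
ft_force: [0.2, 0.4, -0.6]
gripper_width: 17.7
```

Call:
jog_arm(rows="0 0 0 0 0 0 1;0 0 0 0 0 0 1;0 0 0 0 0 0 1;0 0 0 0 0 0 1")

```text
time: 7.95
position: [469.5, 114.5, 207.4]
ee_rot: [-0.0, 0.379, 0.925, -0.0]
ft_force: [0.7, -0.5, -0.3]
gripper_width: 18.0
```

```bash
python3 - <<'E'
from h import *
from station import arm
w=snap("wrist","w5");o=arm.get_obs(); rel(o,(468.5,113,70),2.36);print(o["position"],o["time"],o["gripper_width"],o["ft_force"])
E
```

```text
rel [-0.0003 -0.0017  0.1376] [-0.    -0.     0.004] q6~ -0.55
[469.54336849 114.46992259 207.5696334 ] 8.0 17.81002723793039 [-0.18516468 -0.75613559 -0.39141808]
```

View pics/w5.png

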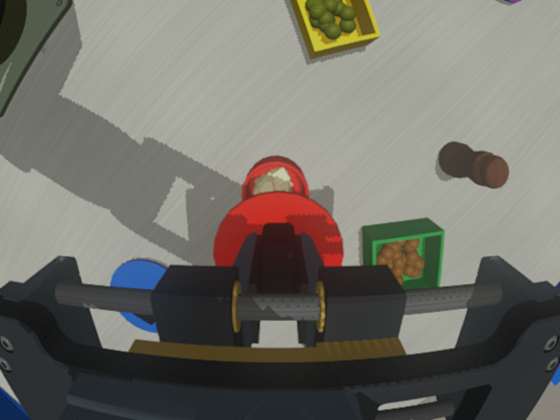

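Call:
jog_arm(rows="0 -0.001 0.04 0 0 0 1;0 -0.0015 0.08 0 0 0 1;0 -0.0015 0.11 0 0 0 1;0 -0.0015 0.122 0 0 0 1;0 -0.0015 0.128 0 0 0 1;0 -0.0015 0.132 0 0 0 1;0 -0.0015 0.135 0 0 0 1;0 -0.0015 0.137 0 0 0 1")

```text
time: 8.8
position: [469.2, 112.8, 71.5]
ee_rot: [0.001, 0.38, 0.925, 0.0]
ft_force: [0.3, 0.4, -0.7]
gripper_width: 18.2
```

Call:
jog_arm(rows="0 0 0 0 0 0 1;0 0 0 0 0 0 1")

```text
time: 9.0
position: [468.9, 112.6, 71.4]
ee_rot: [0.0, 0.38, 0.925, 0.0]
ft_force: [0.8, 0.6, -0.5]
gripper_width: 17.9
```

```bash
python3 - <<'E'
from h import *
from station import arm
w=snap("side","s6");w=snap("wrist","w6");o=arm.get_obs(); print(o["position"],o["time"],o["gripper_width"],o["ft_force"])
im=cv2.imread("pics/s6.png")[160:300,200:360]
cv2.imwrite("pics/s6z.png",cv2.resize(im,None,fx=4,fy=4))
E
```

```text
[468.82407328 112.59464131  71.32321778] 9.1 18.008500113117073 [ 0.46190091 -0.91334859 -0.61928888]
```

View pics/s6z.png

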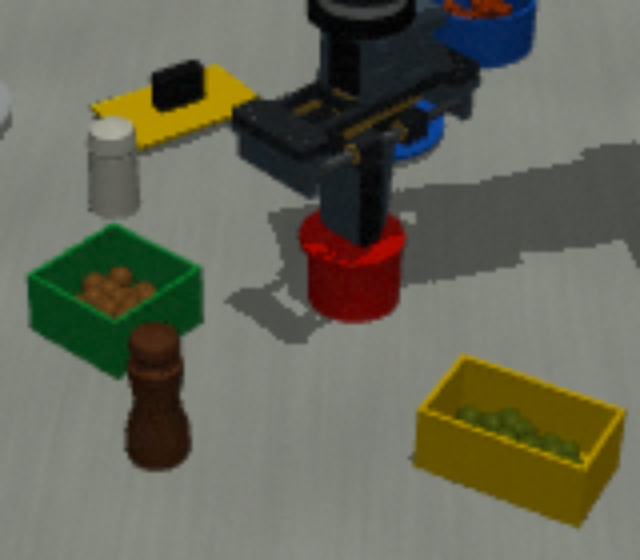

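The lid sits concentric just above the rim with no contact force. I'll lower it 1 mm and release.

Call:
jog_arm(rows="0 0 0.001 0 0 0 1;0 0 0.001 0 0 0 1;0 0 0.001 0 0 0 0;0 0 0.001 0 0 0 -1;0 0 0.001 0 0 0 -1;0 0 0.001 0 0 0 -1;0 0 0.001 0 0 0 -1;0 0 0.001 0 0 0 -1")

```text
time: 9.9
position: [468.6, 112.6, 70.0]
ee_rot: [0.0, 0.38, 0.925, -0.0]
ft_force: [0.8, 0.1, -0.3]
gripper_width: 63.0
```

Call:
jog_arm(rows="0 0 -0.02 0 0 0 -1;0 0 -0.06 0 0 0 -1;0 0 -0.1 0 0 0 -1;0 0 -0.14 0 0 0 -1;0 0 -0.16 0 0 0 -1;0 0 -0.16 0 0 0 -1;0 0 -0.16 0 0 0 -1")

```text
time: 10.6
position: [468.1, 112.5, 229.3]
ee_rot: [-0.0, 0.38, 0.925, -0.0]
ft_force: [0.4, 0.4, -0.7]
gripper_width: 91.4
```

```bash
python3 - <<'E'
from h import *
from station import arm
w=snap("wrist","w7");o=arm.get_obs();rel(o,(454.5,-121.5,200),0.21); print(o["position"],o["time"],o["gripper_width"],o["ft_force"])
w=snap("side","s7")
im=cv2.imread("pics/s7.png")[160:300,200:360]
cv2.imwrite("pics/s7z.png",cv2.resize(im,None,fx=4,fy=4))
E
```

```text
rel [-0.155  -0.1757  0.0288] [-3.000e-03  2.000e-03  2.153e+00] q6~ 1.1
[467.66799971 112.38847311 228.57808005] 10.65 91.06736191969253 [-0.16970687 -0.40591008 -0.08411763]
```

View pics/w7.png

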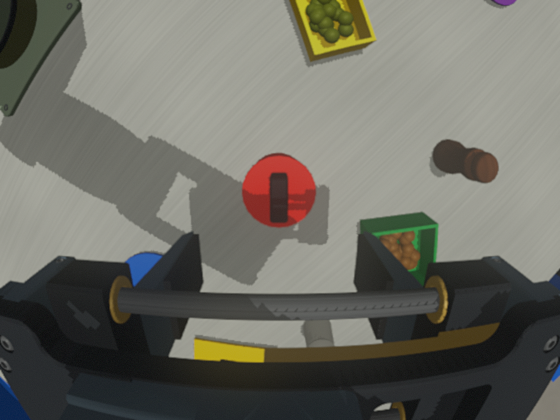

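View pics/s7z.png

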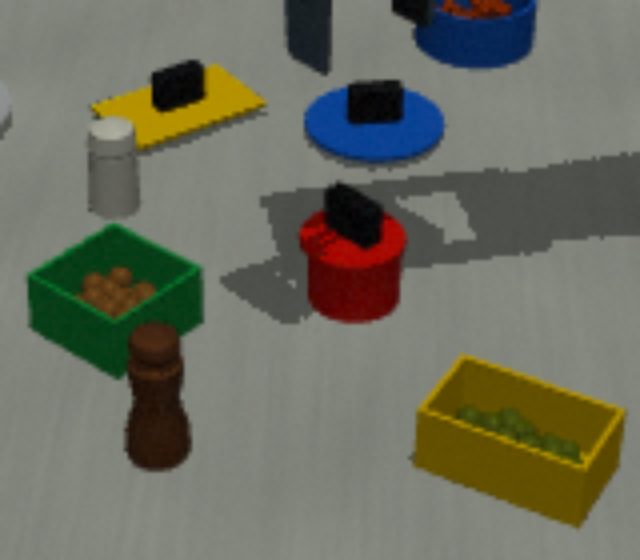

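The red lid looks level and seated. Next is blue, going to yaw 0.21.

Call:
jog_arm(rows="-0.02 -0.022 0 0 0 0.14 -1;-0.04 -0.044 0 0 0 0.28 -1;-0.06 -0.066 0 0 0 0.42 -1;-0.08 -0.088 0 0 0 0.56 -1;-0.1 -0.11 0 0 0 0.7 -1;-0.12 -0.132 0 0 0 0.84 -1;-0.138 -0.154 0 0 0 0.98 -1;-0.155 -0.1755 0 0 0 1.12 -1")

```text
time: 11.5
position: [454.6, -122.2, 228.1]
ee_rot: [-0.001, 0.815, 0.58, -0.001]
ft_force: [-0.6, 0.5, -0.2]
gripper_width: 91.1
```

Call:
jog_arm(rows="0 0 0 0 0 0.14 -1;0 0 0 0 0 0.28 -1;0 0 0 0 0 0.42 -1;0 0 0 0 0 0.56 -1;0 0 0 0 0 0.7 -1;0 0 0 0 0 0.84 -1;0 0 0 0 0 0.98 -1;0 0 0 0 0 1.033 -1")

```text
time: 12.3
position: [454.8, -121.0, 228.1]
ee_rot: [-0.001, 0.995, 0.103, -0.002]
ft_force: [0.8, 0.3, 0.1]
gripper_width: 91.3
```

Call:
jog_arm(rows="0 0 0 0 0 0 -1;0 0 0 0 0 0 -1;0 0 0 0 0 0 -1")

```text
time: 12.6
position: [455.3, -121.1, 229.3]
ee_rot: [-0.0, 0.994, 0.105, -0.001]
ft_force: [0.5, 0.2, -0.3]
gripper_width: 91.1
```

```bash
python3 - <<'E'
from h import *
from station import arm
w=dict(np.load("w7.npz"));meas(w,"red","lid",(235,145,325,235),1,z=56)
w=snap("wrist","w8");o=arm.get_obs();rel(o,(454.5,-121.5,28),0.21); print(o["position"],o["time"])
E
```

```text
red lid [469.  112.9] yaw None rms 0.87 fullcirc [468.9 113.3] r40.3 | handle [475.8 106.5] [18.7 53.5] yaw 2.356
rel [-8.000e-04  2.000e-04  2.015e-01] [-0.     0.001  0.   ] q6~ 1.1
[ 455.43778524 -121.15289261  229.50835381] 12.65
```

View pics/w8.png

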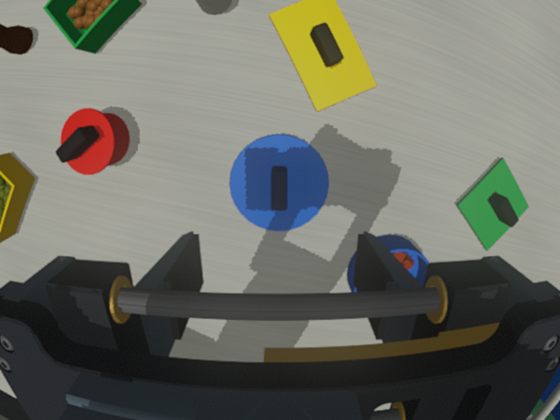

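The blue handle at (279,186) is aligned, and the red lid is on its tub at (90,140).

```bash
python3 - <<'E'
from h import *
w=dict(np.load("w8.npz"));meas(w,"blue","lid",(220,125,338,240),1);meas(w,"yellow","lid",(265,0,380,115),1);meas(w,"green","lid",(450,150,535,255),1)
E
```

```text
blue lid [ 455.  -121.6] yaw None rms 1.53 fullcirc [ 455.2 -121.6] r58.8 | handle [ 458.1 -121.3] [48.1 15.5] yaw 0.210
yellow lid [ 623.2 -137.9] yaw 0.656 rms 0 rect [ 623.2 -138. ] [128.7  78.8] | handle [ 620.4 -136.5] [45.1 20.6] yaw 0.657
green lid [ 494.  -429.7] yaw 0.988 rms 0 rect [ 494.  -429.8] [97.5 97. ] | handle [ 497.2 -415.2] [58.2 25.5] yaw 0.988
```

Call:
jog_arm(rows="-0.001 0 0.05 0 0 0 -1;-0.001 0 0.1 0 0 0 -1;-0.001 0 0.14 0 0 0 -1;-0.001 0 0.175 0 0 0 -1;-0.001 0 0.195 0 0 0 -1;-0.001 0 0.2015 0 0 0 -1;-0.001 0 0.2015 0 0 0 -1;-0.001 0 0.2015 0 0 0 1")

```text
time: 13.45
position: [455.6, -121.7, 29.4]
ee_rot: [0.0, 0.994, 0.105, 0.001]
ft_force: [-0.6, 0.6, -0.0]
gripper_width: 86.0
```

Call:
jog_arm(rows="0 0 0 0 0 0 1;0 0 0 0 0 0 1;0 0 0 0 0 0 1;0 0 0 0 0 0 1;0 0 0 0 0 0 1;0 0 0 0 0 0 1;0 0 0 0 0 0 1;0 0 0 0 0 0 1")

```text
time: 14.25
position: [454.6, -121.4, 28.4]
ee_rot: [0.0, 0.995, 0.105, -0.0]
ft_force: [0.1, 0.6, -0.4]
gripper_width: 21.9
```

Call:
jog_arm(rows="0 0 0 0 0 0 1;0 0 0 0 0 0 1;0 0 0 0 0 0 1;0 0 0 0 0 0 1")

```text
time: 14.65
position: [454.6, -121.5, 28.4]
ee_rot: [0.0, 0.995, 0.105, 0.0]
ft_force: [-0.3, -1.0, -1.3]
gripper_width: 17.9
```

Call:
jog_arm(rows="0 0 -0.03 0 0 0 1;0 0 -0.07 0 0 0 1;0 0 -0.11 0 0 0 1;0 0 -0.15 0 0 0 1;0 0 -0.17 0 0 0 1;0 0 -0.17 0 0 0 1;0 0 -0.17 0 0 0 1")

```text
time: 15.35
position: [453.9, -121.2, 197.5]
ee_rot: [-0.0, 0.995, 0.105, -0.001]
ft_force: [0.1, 0.0, -2.1]
gripper_width: 17.9
```

```bash
cat >> h.py <<'E'
def projfish(c,X):
    p=np.atleast_2d(X)@np.array(c["R"]).T+c["t"]; r=np.hypot(p[:,0],p[:,1]); th=np.arctan2(r,p[:,2]); 
    return np.c_[c["cx"]+c["fx"]*th*p[:,0]/r,c["cy"]+c["fy"]*th*p[:,1]/r]
E
python3 - <<'E'
from h import *
from station import arm
o=arm.get_obs();print(o["position"],o["time"],o["gripper_width"]);rel(o,(365.3,-290.3,198),0.21)
def ov(c,x,y,fish,roi,fn,k):
    u0,v0,u1,v1=roi; im=cv2.resize(np.ascontiguousarray(c["image"][v0:v1,u0:u1,::-1]),None,fx=k,fy=k,interpolation=cv2.INTER_NEAREST)
    a=np.linspace(0,2*np.pi,100)
    for r,z in((55,50),(51,50),(55,0)):
        X=np.c_[x+r*np.cos(a),y+r*np.sin(a),0*a+z]; p=(projfish if fish else project)(c,X)
        cv2.polylines(im,[np.int32((p-[u0,v0]+.5)*k)],True,(255,255,255),1)
    cv2.imwrite(fn,im)
ov(dict(np.load("w1.npz")),365.5,-290,1,(260,160,356,256),"pics/ov1.png",6)
ov(dict(np.load("top0.npz")),365.5,-290,0,(356,228,406,276),"pics/ov2.png",10)
E
```

```text
[ 453.85639221 -121.19620851  197.51595935] 15.35 17.93010188995729
rel [-0.1218  0.147  -0.0004] [-0.001  0.001 -0.   ] q6~ 0.69
```

View pics/ov1.png

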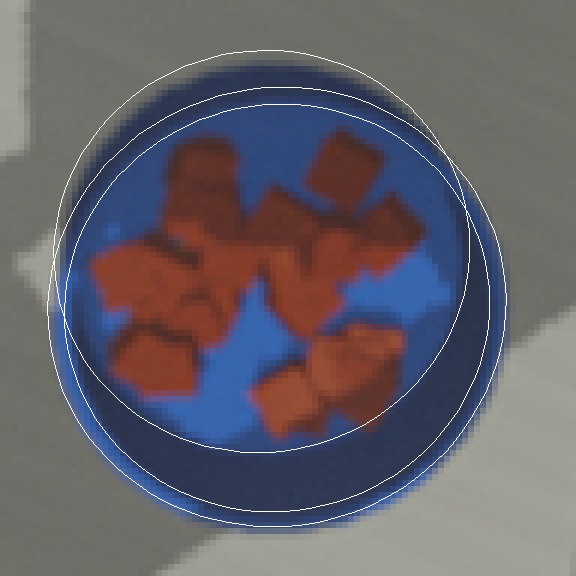

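View pics/ov2.png

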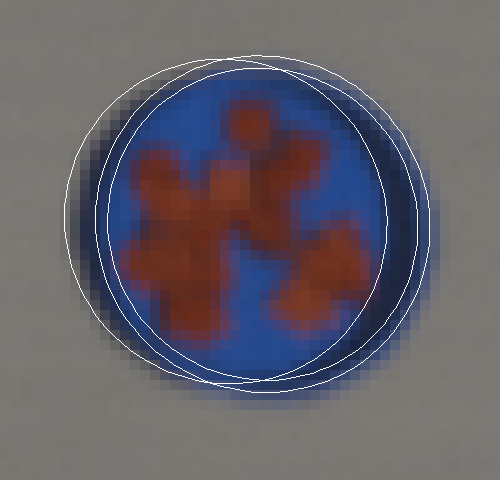

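Call:
jog_arm(rows="-0.015 0.018 -0.01 0 0 0 1;-0.04 0.048 -0.01 0 0 0 1;-0.065 0.08 -0.01 0 0 0 1;-0.09 0.11 -0.01 0 0 0 1;-0.11 0.133 -0.01 0 0 0 1;-0.1225 0.147 -0.01 0 0 0 1;-0.1225 0.147 -0.01 0 0 0 1;-0.1225 0.147 -0.01 0 0 0 1")

```text
time: 16.15
position: [364.7, -289.9, 206.6]
ee_rot: [-0.002, 0.995, 0.104, -0.001]
ft_force: [1.2, 0.5, -1.9]
gripper_width: 17.8
```

Call:
jog_arm(rows="0 0 0.03 0 0 0 1;0 0 0.06 0 0 0 1;0 0 0.08 0 0 0 1;0 0 0.09 0 0 0 1;0 0 0.09 0 0 0 1")

```text
time: 16.65
position: [365.0, -289.2, 117.0]
ee_rot: [-0.001, 0.994, 0.105, -0.001]
ft_force: [0.6, -0.0, -1.8]
gripper_width: 18.0
```

```bash
python3 - <<'E'
from h import *
from station import arm
o=arm.get_obs();print(o["position"],o["time"],o["gripper_width"],o["ft_force"]);rel(o,(364.5,-290.6,71),0.21)
snap("wrist","w9")
E
```

```text
[ 365.01253523 -289.22741264  116.97519086] 16.65 18.0038857709599 [ 0.61606867 -0.02684661 -1.75197582]
rel [-0.0007  0.0014  0.046 ] [-0.003  0.002  0.001] q6~ 0.69
```

View pics/w9.png

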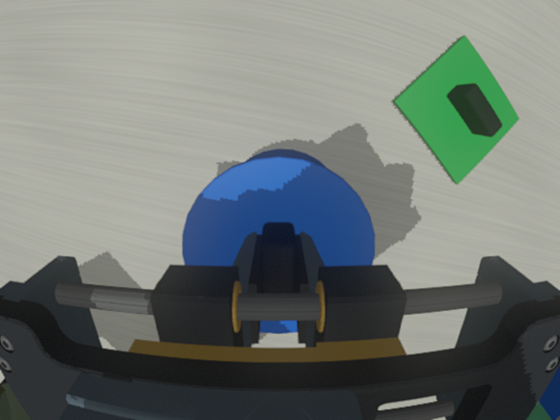

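The tub rim peeks out symmetrically behind the lid at (285,152), so I'll descend.

Call:
jog_arm(rows="-0.0005 0.001 0.02 0 0 0 1;-0.0005 0.001 0.032 0 0 0 1;-0.0005 0.001 0.038 0 0 0 1;-0.0005 0.001 0.042 0 0 0 1;-0.0005 0.001 0.045 0 0 0 1;-0.0005 0.001 0.0465 0 0 0 1;-0.0005 0.001 0.0465 0 0 0 1;-0.0005 0.001 0.0465 0 0 0 1")

```text
time: 17.5
position: [365.3, -291.9, 72.3]
ee_rot: [0.0, 0.995, 0.105, 0.0]
ft_force: [-0.4, 0.2, -1.8]
gripper_width: 17.6
```

```bash
python3 - <<'E'
from h import *
from station import arm
o=arm.get_obs();print(o["position"],o["time"],o["gripper_width"],o["ft_force"])
snap("side","s10");im=cv2.imread("pics/s10.png")[110:230,240:400]
cv2.imwrite("pics/s10z.png",cv2.resize(im,None,fx=4,fy=4))
E
```

```text
[ 365.31976664 -291.94492727   72.25482511] 17.5 17.564511944209357 [-0.38514283  0.20066557 -1.84387936]
```

View pics/s10z.png

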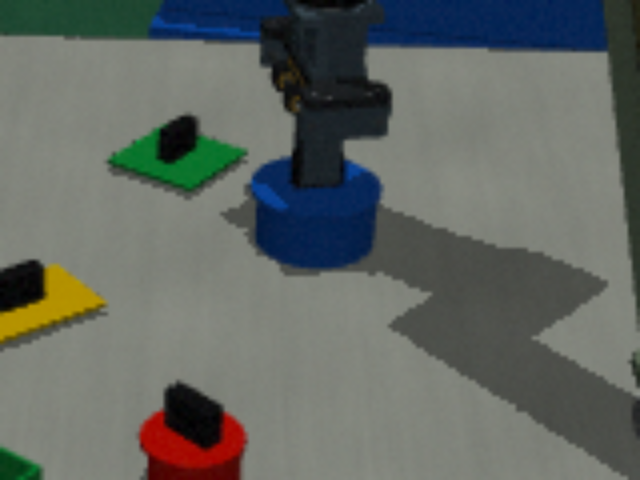

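Blue looks concentric, about 2 mm above the rim. I'll finish lowering and release.

Call:
jog_arm(rows="0 0 0.001 0 0 0 1;0 0 0.002 0 0 0 1;0 0 0.002 0 0 0 1;0 0 0.002 0 0 0 1")

```text
time: 17.95
position: [365.3, -291.9, 70.4]
ee_rot: [0.0, 0.995, 0.105, 0.0]
ft_force: [-0.2, 1.4, 4.8]
gripper_width: 17.9
```

Call:
jog_arm(rows="0 0 0 0 0 0 0;0 0 0 0 0 0 -1;0 0 0 0 0 0 -1;0 0 0 0 0 0 -1;0 0 0 0 0 0 -1;0 0 0 0 0 0 -1")

```text
time: 18.55
position: [365.2, -291.8, 69.9]
ee_rot: [0.0, 0.995, 0.105, -0.0]
ft_force: [0.3, 0.0, -0.7]
gripper_width: 62.9
```

Call:
jog_arm(rows="0 0 -0.02 0 0 0 -1;0 0 -0.06 0 0 0 -1;0 0 -0.1 0 0 0 -1;0 0 -0.13 0 0 0 -1;0 0 -0.15 0 0 0 -1;0 0 -0.15 0 0 0 -1;0 0 -0.15 0 0 0 -1")

```text
time: 19.25
position: [364.9, -291.5, 219.5]
ee_rot: [-0.0, 0.995, 0.105, -0.0]
ft_force: [-0.1, 0.9, -0.7]
gripper_width: 90.9
```

```bash
python3 - <<'E'
from h import *
from station import arm
o=arm.get_obs();print(o["position"],o["time"],o["gripper_width"],o["ft_force"]);rel(o,(494,-430,220),0.988)
c=snap("wrist","w11")
E
```

```text
[ 364.86637556 -291.54873216  219.47285652] 19.25 90.91171492060015 [-0.11902039  0.94541554 -0.66104376]
rel [ 0.0975  0.1623 -0.0006] [-0.     0.    -0.778] q6~ -0.13
```

View pics/w11.png

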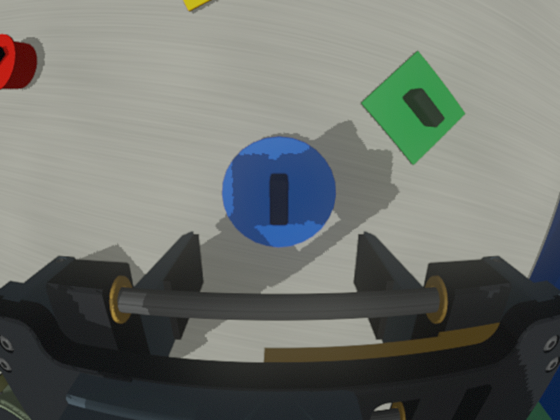

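Blue is covered at (279,190). Next is the green lid at (413,107).

Call:
jog_arm(rows="0.015 0.025 0 0 0 -0.12 -1;0.03 0.05 0 0 0 -0.24 -1;0.046 0.077 0 0 0 -0.36 -1;0.062 0.104 0 0 0 -0.48 -1;0.079 0.132 0 0 0 -0.6 -1;0.0975 0.1625 0 0 0 -0.72 -1;0.0975 0.1625 0 0 0 -0.778 -1;0.0975 0.1625 0 0 0 -0.778 -1")

```text
time: 20.1
position: [494.1, -430.3, 216.8]
ee_rot: [-0.002, 0.881, 0.474, -0.001]
ft_force: [0.2, -0.4, -0.5]
gripper_width: 91.0
```

Call:
jog_arm(rows="0 0 0 0 0 0 -1;0 0 0 0 0 0 -1")

```text
time: 20.3
position: [493.8, -429.8, 219.5]
ee_rot: [-0.001, 0.881, 0.474, -0.0]
ft_force: [0.4, 0.0, 0.6]
gripper_width: 91.3
```

```bash
python3 - <<'E'
from h import *
from station import arm
c=snap("wrist","w12")
meas(dict(np.load("w11.npz")),"green","lid",(350,40,475,175),1); meas(c,"green","lid",(220,100,340,250),1)
meas(dict(np.load("w11.npz")),"blue","lid",(215,130,340,255),1,z=56)
o=arm.get_obs();print(o["position"],o["time"],o["gripper_width"],o["ft_force"]);rel(o,(494,-430,28),0.988)
E
```

```text
green lid [ 493.8 -430.8] yaw 2.559 rms 0 rect [ 493.8 -430.7] [97.5 97.8] | handle [ 491.7 -425.1] [48.9 24.9] yaw 0.985
green lid [ 494.5 -431.1] yaw 2.558 rms 0 rect [ 494.6 -431.1] [96.2 97. ] | handle [ 495.5 -429.5] [48.1 16.9] yaw 0.994
blue lid [ 365.5 -291.6] yaw None rms 1.27 fullcirc [ 365.6 -291.7] r59.1 | handle [ 357.4 -293.4] [55.3 18.5] yaw 0.209
[ 493.88637605 -429.89503621  219.825975  ] 20.35 91.16391339869008 [ 0.57976997 -0.12831399 -0.73645133]
rel [-0.      0.0003  0.1918] [-0.001 -0.    -0.001] q6~ -0.13
```

View pics/w12.png

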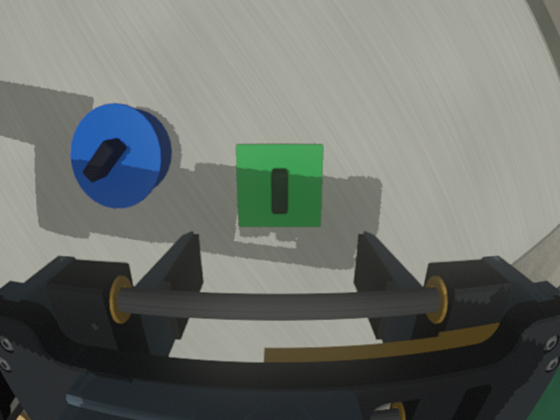

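The green handle at (279,190) is aligned.

Call:
jog_arm(rows="0 0 0.05 0 0 0 -1;-0.0005 0.001 0.1 0 0 0 -1;-0.0005 0.001 0.14 0 0 0 -1;-0.0005 0.001 0.17 0 0 0 -1;-0.0005 0.001 0.187 0 0 0 -1;-0.0005 0.001 0.192 0 0 0 -1;-0.0005 0.001 0.192 0 0 0 -1;-0.0005 0.001 0.192 0 0 0 1")

```text
time: 21.15
position: [495.6, -431.9, 29.5]
ee_rot: [0.001, 0.881, 0.474, 0.0]
ft_force: [-0.1, -0.5, -0.3]
gripper_width: 86.1
```

Call:
jog_arm(rows="0 0 0 0 0 0 1;0 0 0 0 0 0 1;0 0 0 0 0 0 1;0 0 0 0 0 0 1;0 0 0 0 0 0 1;0 0 0 0 0 0 1;0 0 0 0 0 0 1;0 0 0 0 0 0 1")

```text
time: 21.95
position: [494.9, -431.4, 27.9]
ee_rot: [-0.0, 0.88, 0.474, -0.0]
ft_force: [0.7, 0.5, -0.1]
gripper_width: 22.2
```

Call:
jog_arm(rows="0 0 0 0 0 0 1;0 0 0 0 0 0 1;0 0 0 0 0 0 1;0 0 0 0 0 0 1")

```text
time: 22.35
position: [494.8, -431.3, 27.9]
ee_rot: [-0.0, 0.88, 0.474, -0.0]
ft_force: [-1.1, 0.4, 1.0]
gripper_width: 17.9
```

Call:
jog_arm(rows="0 0 -0.03 0 0 0 1;0 0 -0.07 0 0 0 1;0 0 -0.11 0 0 0 1;0 0 -0.15 0 0 0 1;0 0 -0.18 0 0 0 1;0 0 -0.18 0 0 0 1;0 0 -0.18 0 0 0 1")

```text
time: 23.05
position: [494.7, -431.2, 207.6]
ee_rot: [-0.0, 0.88, 0.474, -0.0]
ft_force: [0.1, 0.2, -2.4]
gripper_width: 17.4
```

```bash
python3 - <<'E'
from h import *
from station import arm
o=arm.get_obs();print(o["position"],o["time"],o["gripper_width"],o["ft_force"]);rel(o,(560,20,208),0.914);rel(o,(640,159.5,208),0.914)
w=dict(np.load("w2.npz"))
im=cv2.resize(np.ascontiguousarray(w["image"][0:104,285:395,::-1]),None,fx=6,fy=6,interpolation=cv2.INTER_NEAREST)
for h,z in((45,50),(41,50),(45,0)):
    a=2.485;X=np.array([[h,h],[-h,h],[-h,-h],[h,-h]])@np.array([[np.cos(a),np.sin(a)],[-np.sin(a),np.cos(a)]])+[640,159.5]
    cv2.polylines(im,[np.int32((projfish(w,np.c_[X,[z]*4])-[285,0]+.5)*6)],True,(255,255,255),1)
cv2.imwrite("pics/ov3.png",im)
E
```

```text
[ 494.694231   -431.20962866  207.55417086] 23.05 17.3891562639671 [ 0.14746448  0.18023903 -2.44837921]
rel [ 4.126e-01 -1.939e-01 -4.000e-04] [-0.     0.     0.074] q6~ 0.69
rel [ 5.731e-01 -2.039e-01 -4.000e-04] [-0.     0.     0.074] q6~ 0.9
```

View pics/ov3.png

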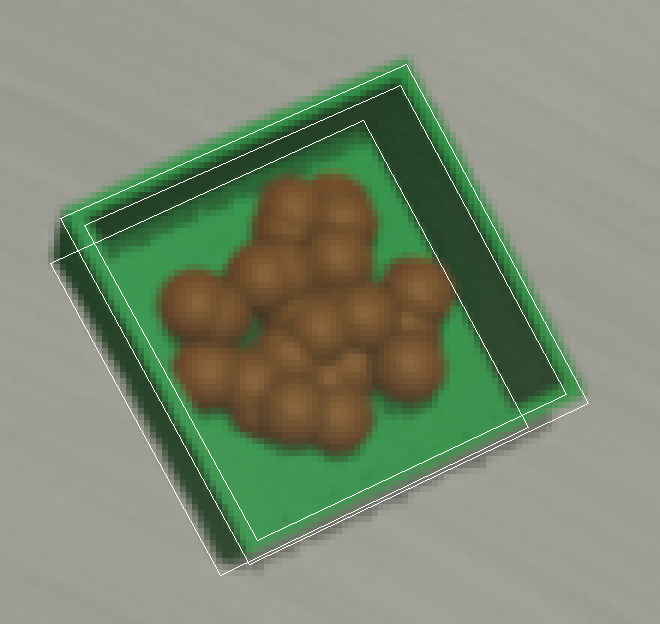

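The overlay fits the tub rim within about a pixel. I'll carry the green lid over at z ≈ 208.

Call:
jog_arm(rows="0.02 -0.007 0 0 0 0 1;0.055 -0.02 0 0 0 0.01 1;0.095 -0.034 0 0 0 0.02 1;0.135 -0.048 0 0 0 0.03 1;0.175 -0.062 0 0 0 0.04 1;0.215 -0.076 0 0 0 0.05 1;0.255 -0.09 0 0 0 0.06 1;0.295 -0.105 0 0 0 0.074 1")

```text
time: 23.85
position: [568.5, -124.2, 205.6]
ee_rot: [-0.002, 0.897, 0.441, -0.002]
ft_force: [0.6, 0.9, -2.3]
gripper_width: 18.1
```

```bash
python3 - <<'E'
from h import *
from station import arm
o=arm.get_obs();print(o["position"],o["time"],o["gripper_width"],o["joint_pos"]);rel(o,(640.5,160,208),0.914)
E
```

```text
[ 568.5071312  -124.23785078  205.58053773] 23.85 18.107181881968277 [-2.35198311e-01  3.43318958e-01  1.57138849e+00  5.34626735e-04
  1.23142167e+00  4.21762185e-01]
rel [ 0.269  -0.1166 -0.0023] [-0.004  0.001 -0.   ] q6~ 0.9
```

Call:
jog_arm(rows="0.035 -0.015 0 0 0 0 1;0.073 -0.032 0 0 0 0 1;0.112 -0.049 0 0 0 0 1;0.15 -0.066 0 0 0 0 1;0.19 -0.083 0 0 0 0 1;0.225 -0.098 0 0 0 0 1;0.25 -0.109 0 0 0 0 1;0.267 -0.1165 0 0 0 0 1")

```text
time: 24.65
position: [639.0, 158.1, 205.3]
ee_rot: [-0.001, 0.897, 0.442, -0.002]
ft_force: [-0.0, -0.9, -1.6]
gripper_width: 17.8
```

Call:
jog_arm(rows="0 0 0.01 0 0 0 1;0 0 0.03 0 0 0 1;0 0 0.05 0 0 0 1;0 0 0.07 0 0 0 1;0 0 0.08 0 0 0 1;0 0 0.08 0 0 0 1;0 0 0.08 0 0 0 1")

```text
time: 25.35
position: [640.6, 154.7, 128.2]
ee_rot: [0.0, 0.898, 0.441, 0.0]
ft_force: [-0.7, -0.8, -1.3]
gripper_width: 17.4
```

```bash
python3 - <<'E'
from h import *
from station import arm
o=arm.get_obs();print(o["position"],o["time"],o["gripper_width"],o["ft_force"]);rel(o,(640.5,160,70.5),0.914)
snap("wrist","w13")
E
```

```text
[640.61113088 154.72802179 128.17350784] 25.35 17.447560444593258 [-0.67277984 -0.79331773 -1.28162126]
rel [ 0.0041 -0.0033  0.0577] [ 0.     0.    -0.001] q6~ 0.9
```

View pics/w13.png

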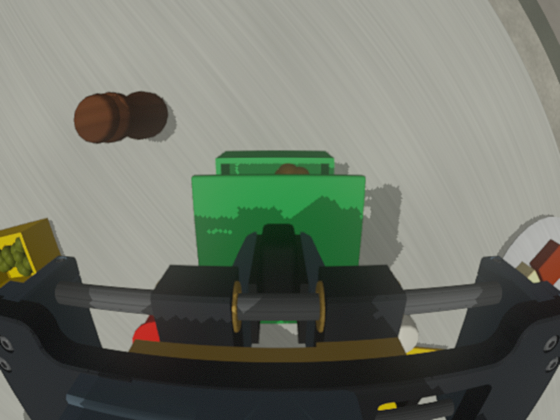

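Tub and lid edges are parallel. The tub sits about 3 mm to the left in the image, which agrees with the computed correction.

Call:
jog_arm(rows="0.004 -0.003 0 0 0 0 1;0.004 -0.003 0.02 0 0 0 1;0.004 -0.003 0.035 0 0 0 1;0.004 -0.003 0.043 0 0 0 1;0.004 -0.003 0.043 0 0 0 1;0.004 -0.003 0.043 0 0 0 1")

```text
time: 26.0
position: [641.1, 160.6, 85.8]
ee_rot: [0.0, 0.897, 0.441, 0.001]
ft_force: [0.0, 0.1, -1.6]
gripper_width: 17.6
```

```bash
python3 - <<'E'
from h import *
from station import arm
o=arm.get_obs();print(o["position"],o["time"],o["gripper_width"],o["ft_force"]);rel(o,(640.7,160,70.5),0.914)
snap("wrist","w14")
snap("side","s14");im=cv2.imread("pics/s14.png")[160:290,160:320]
cv2.imwrite("pics/s14z.png",cv2.resize(im,None,fx=4,fy=4))
E
```

```text
[641.1322831  160.5547753   85.77561407] 26.0 17.555855278234787 [ 0.01427282  0.09512175 -1.56360673]
rel [-0.0007 -0.      0.0153] [ 0.001 -0.001 -0.   ] q6~ 0.9
```

View pics/w14.png

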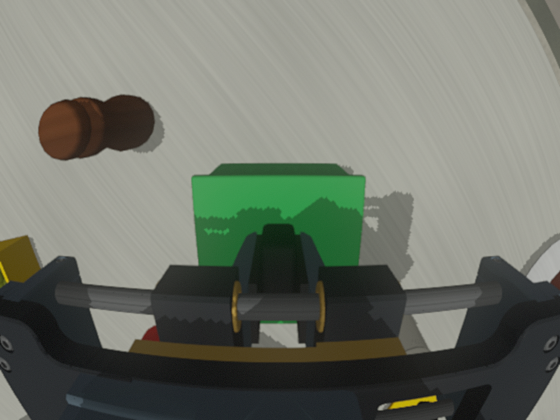

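View pics/s14z.png

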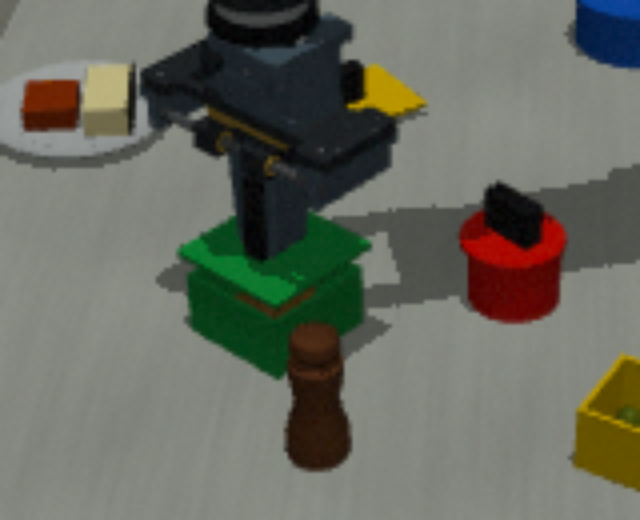

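The lid is centred over the tub (280 against 279 px), so I'll lower it.

Call:
jog_arm(rows="0 0 0.004 0 0 0 1;0 0 0.008 0 0 0 1;0 0 0.011 0 0 0 1;0 0 0.0135 0 0 0 1;0 0 0.015 0 0 0 1;0 0 0.0155 0 0 0 1;0 0 0.0155 0 0 0 1;0 0 0.0155 0 0 0 1")

```text
time: 26.9
position: [640.5, 160.2, 69.9]
ee_rot: [0.0, 0.897, 0.441, 0.0]
ft_force: [-2.2, 0.5, 2.7]
gripper_width: 17.9
```

Height is 69.9 mm with slight upward force, so it is seated. I'll release.

Call:
jog_arm(rows="0 0 0 0 0 0 0;0 0 0 0 0 0 -1;0 0 0 0 0 0 -1;0 0 0 0 0 0 -1;0 0 0 0 0 0 -1;0 0 0 0 0 0 -1")

```text
time: 27.5
position: [640.6, 160.3, 69.4]
ee_rot: [0.0, 0.897, 0.441, 0.0]
ft_force: [-0.3, 0.6, 0.0]
gripper_width: 62.9
```

Call:
jog_arm(rows="0 0 -0.02 0 0 0 -1;0 0 -0.06 0 0 0 -1;0 0 -0.1 0 0 0 -1;0 0 -0.13 0 0 0 -1;0 0 -0.15 0 0 0 -1;0 0 -0.15 0 0 0 -1;0 0 -0.15 0 0 0 -1")

```text
time: 28.2
position: [640.2, 160.2, 218.9]
ee_rot: [-0.0, 0.897, 0.441, -0.0]
ft_force: [0.0, -0.1, -0.5]
gripper_width: 91.4
```

```bash
python3 - <<'E'
from h import *
from station import arm
o=arm.get_obs();print(o["position"],o["time"],o["gripper_width"],o["ft_force"]);rel(o,(622.5,-137.5,220),0.656)
c=snap("wrist","w15");meas(c,"green","lid",(215,120,345,250),1,z=56)
E
```

```text
[640.23002263 160.18027914 218.8600818 ] 28.2 91.41767441003594 [ 0.03759353 -0.12386969 -0.52383   ]
rel [-0.2465  0.1678 -0.0011] [-0.     0.001  0.258] q6~ 0.7
green lid [641.  160.2] yaw 0.91 rms 0 rect [641.  160.2] [98.  97.4] | handle [635.1 153.1] [55.3 19.6] yaw 0.913
```

View pics/w15.png

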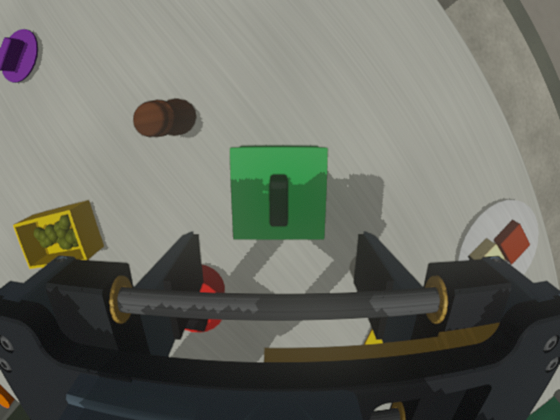

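Green is seated with its centre at (641,160.2). Yellow is next.

Call:
jog_arm(rows="-0.03 0.02 0 0 0 0.04 -1;-0.065 0.044 0 0 0 0.08 -1;-0.1 0.068 0 0 0 0.12 -1;-0.135 0.092 0 0 0 0.16 -1;-0.17 0.116 0 0 0 0.2 -1;-0.2 0.136 0 0 0 0.23 -1;-0.225 0.153 0 0 0 0.258 -1;-0.2465 0.168 0 0 0 0.258 -1")

```text
time: 29.05
position: [621.8, -139.2, 217.1]
ee_rot: [-0.001, 0.947, 0.321, -0.002]
ft_force: [0.7, 0.2, -0.2]
gripper_width: 91.0
```

Call:
jog_arm(rows="0 0 0 0 0 0 -1;0 0 0 0 0 0 -1;0 0 0 0 0 0 -1")

```text
time: 29.35
position: [622.7, -136.5, 218.4]
ee_rot: [-0.001, 0.947, 0.322, -0.001]
ft_force: [0.8, 0.7, -0.1]
gripper_width: 91.1
```

```bash
python3 - <<'E'
from h import *
from station import arm
c=snap("wrist","w16");meas(c,"yellow","lid",(200,100,355,255),1)
o=arm.get_obs();print(o["position"],o["time"]);rel(o,(623,-137.7,28),0.656)
E
```

```text
yellow lid [ 624.1 -138. ] yaw 0.655 rms 0 rect [ 624.1 -138. ] [128.5  78.8] | handle [ 625.9 -136.4] [47.8 15. ] yaw 0.657
[ 622.90350263 -136.29534197  218.72627471] 29.4
rel [-0.0007  0.0014  0.1907] [-0.001  0.001  0.001] q6~ 0.7
```

View pics/w16.png

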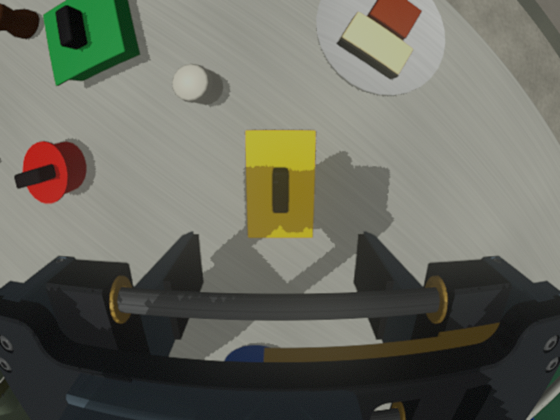

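The yellow handle at (280,190) is aligned and the shaker at (190,82) is clear. I'll descend and grip.

Call:
jog_arm(rows="0 0.001 0.05 0 0 0 -1;0 0.001 0.1 0 0 0 -1;0 0.001 0.14 0 0 0 -1;0 0.001 0.17 0 0 0 -1;0 0.001 0.186 0 0 0 -1;0 0.001 0.1905 0 0 0 -1;0 0.001 0.1905 0 0 0 -1;0 0.001 0.1905 0 0 0 1")

```text
time: 30.2
position: [624.7, -138.0, 30.2]
ee_rot: [0.001, 0.947, 0.322, 0.001]
ft_force: [0.0, 0.2, 0.3]
gripper_width: 85.7
```

Call:
jog_arm(rows="0 0 0 0 0 0 1;0 0 0 0 0 0 1;0 0 0 0 0 0 1;0 0 0 0 0 0 1;0 0 0 0 0 0 1;0 0 0 0 0 0 1;0 0 0 0 0 0 1;0 0 0 0 0 0 1")

```text
time: 31.0
position: [623.6, -138.3, 28.9]
ee_rot: [0.0, 0.947, 0.322, -0.0]
ft_force: [-0.2, -0.1, -0.2]
gripper_width: 21.9
```

Call:
jog_arm(rows="0 0 0 0 0 0 1;0 0 0 0 0 0 1;0 0 0 0 0 0 1;0 0 0 0 0 0 1")

```text
time: 31.4
position: [623.6, -138.3, 28.9]
ee_rot: [0.0, 0.947, 0.322, 0.0]
ft_force: [-0.3, 1.0, -0.0]
gripper_width: 18.3
```

Call:
jog_arm(rows="0 0 -0.03 0 0 0 1;0 0 -0.07 0 0 0 1;0 0 -0.11 0 0 0 1;0 0 -0.15 0 0 0 1;0 0 -0.19 0 0 0 1;0 0 -0.19 0 0 0 1;0 0 -0.19 0 0 0 1")

```text
time: 32.1
position: [623.7, -138.3, 219.6]
ee_rot: [0.0, 0.947, 0.322, 0.001]
ft_force: [-0.8, -0.2, -2.6]
gripper_width: 17.5
```

```bash
python3 - <<'E'
from h import *
from station import arm
o=arm.get_obs();print(o["position"],o["time"],o["gripper_width"],o["ft_force"]);rel(o,(354.2,300,217),2.668)
E
```

```text
[ 623.72111179 -138.3489831   219.6421082 ] 32.1 17.495748097052704 [-0.7930505  -0.23103434 -2.56537988]
rel [ 0.0537 -0.5118  0.002 ] [ 2.000e-03  1.000e-03 -2.012e+00] q6~ -0.39
```

Call:
jog_arm(rows="0.003 -0.03 0 0 0 -0.12 1;0.007 -0.065 0 0 0 -0.25 1;0.01 -0.1 0 0 0 -0.39 1;0.014 -0.135 0 0 0 -0.53 1;0.018 -0.17 0 0 0 -0.67 1;0.021 -0.205 0 0 0 -0.81 1;0.025 -0.24 0 0 0 -0.95 1;0.028 -0.27 0 0 0 -1.09 1")

```text
time: 32.9
position: [478.8, 93.8, 216.7]
ee_rot: [-0.002, 0.64, 0.768, -0.002]
ft_force: [-0.1, 0.9, -1.2]
gripper_width: 18.3
```

```bash
python3 - <<'E'
from h import *
from station import arm
o=arm.get_obs();print(o["position"],o["time"],o["joint_pos"]);rel(o,(354.2,300,217),2.668)
E
```

```text
[478.77789434  93.81737794 216.74762321] 32.9 [ 1.69784472e-01  1.88620569e-01  1.75985247e+00  2.27221451e-04
  1.19781237e+00 -1.13632775e-02]
rel [ 2.252e-01 -8.540e-02  2.000e-04] [-0.004 -0.002 -0.916] q6~ -0.39
```

Call:
jog_arm(rows="0.035 -0.013 0 0 0 -0.13 1;0.07 -0.027 0 0 0 -0.26 1;0.105 -0.04 0 0 0 -0.39 1;0.14 -0.053 0 0 0 -0.52 1;0.17 -0.064 0 0 0 -0.65 1;0.195 -0.074 0 0 0 -0.78 1;0.213 -0.081 0 0 0 -0.9 1;0.224 -0.085 0 0 0 -0.916 1")

```text
time: 33.7
position: [356.7, 298.8, 217.0]
ee_rot: [-0.001, 0.237, 0.972, -0.002]
ft_force: [1.0, 0.8, -0.7]
gripper_width: 17.5
```

Call:
jog_arm(rows="0 0 0 0 0 0 1;0 0 0 0 0 0 1;0 0 0.03 0 0 0 1;0 0 0.06 0 0 0 1;0 0 0.08 0 0 0 1;0 0 0.08 0 0 0 1;0 0 0.08 0 0 0 1")

```text
time: 34.4
position: [359.2, 298.0, 139.2]
ee_rot: [0.0, 0.238, 0.971, -0.0]
ft_force: [-0.2, 0.4, -0.7]
gripper_width: 17.9
```

```bash
python3 - <<'E'
from h import *
from station import arm
o=arm.get_obs();print(o["position"],o["time"],o["gripper_width"],o["ft_force"]);rel(o,(354.2,300,86),2.668)
snap("wrist","w17")
E
```

```text
[359.15541887 298.01208882 139.17079969] 34.4 17.90844202451786 [-0.18890792  0.43073767 -0.74128601]
rel [ 0.0053 -0.0005  0.0532] [-0.     0.    -0.008] q6~ -0.39
```

View pics/w17.png

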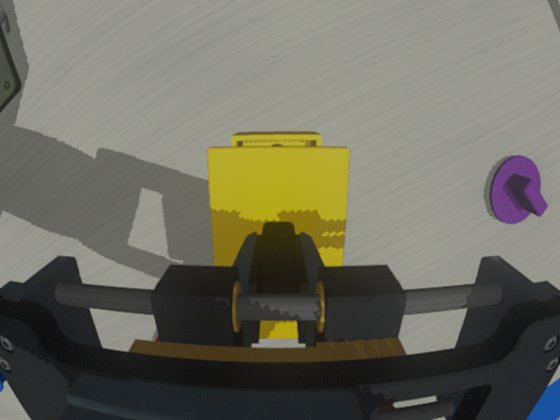

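Call:
jog_arm(rows="0.0053 -0.001 0 0 0 -0.008 1;0.0053 -0.001 0.02 0 0 -0.008 1;0.0053 -0.001 0.04 0 0 -0.008 1;0.0053 -0.001 0.053 0 0 -0.008 1;0.0053 -0.001 0.053 0 0 -0.008 1;0.0053 -0.001 0.053 0 0 -0.008 1")

```text
time: 35.05
position: [353.7, 300.6, 86.8]
ee_rot: [0.001, 0.234, 0.972, 0.001]
ft_force: [-0.1, -0.5, -1.0]
gripper_width: 17.9
```

```bash
python3 - <<'E'
from h import *
from station import arm
o=arm.get_obs();print(o["position"],o["time"],o["gripper_width"],o["ft_force"]);rel(o,(354.2,300,71),2.668)
snap("wrist","w18")
snap("side","s18");im=cv2.imread("pics/s18.png")[200:330,240:400]
cv2.imwrite("pics/s18z.png",cv2.resize(im,None,fx=4,fy=4))
E
```

```text
[353.7284716  300.57195009  86.84774778] 35.05 17.887192823421604 [-0.13300127 -0.54753652 -0.98720595]
rel [-0.0007 -0.0003  0.0158] [0.001 0.001 0.002] q6~ -0.39
```

View pics/w18.png

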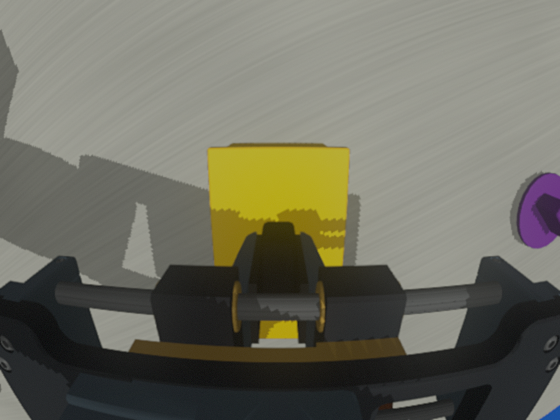

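View pics/s18z.png

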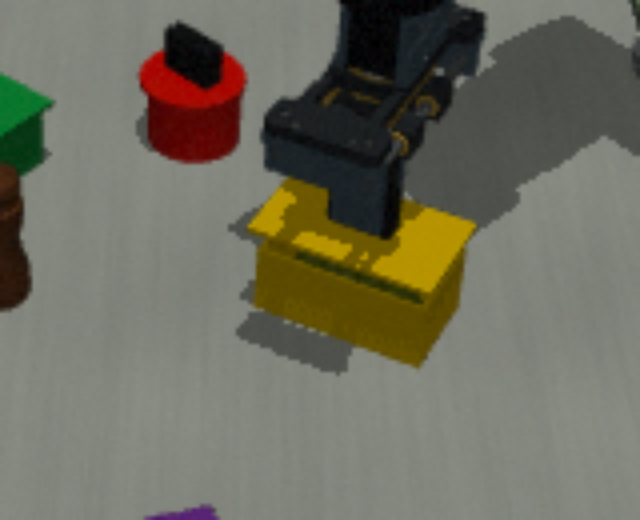

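The lid is parallel and centred, so I'll lower it.

Call:
jog_arm(rows="-0.0005 0 0.004 0 0 0 1;-0.0005 0 0.008 0 0 0 1;-0.0005 0 0.011 0 0 0 1;-0.0005 0 0.0135 0 0 0 1;-0.0005 0 0.015 0 0 0 1;-0.0005 0 0.016 0 0 0 1;-0.0005 0 0.016 0 0 0 1;-0.0005 0 0.016 0 0 0 1")

```text
time: 35.95
position: [353.6, 299.7, 70.8]
ee_rot: [-0.0, 0.234, 0.972, -0.0]
ft_force: [-2.7, -1.7, 8.6]
gripper_width: 18.0
```

Call:
jog_arm(rows="0 0 0 0 0 0 0;0 0 0 0 0 0 -1;0 0 0 0 0 0 -1;0 0 0 0 0 0 -1;0 0 0 0 0 0 -1;0 0 0 0 0 0 -1")

```text
time: 36.55
position: [353.7, 299.8, 69.8]
ee_rot: [-0.0, 0.234, 0.972, -0.0]
ft_force: [0.5, -0.0, -0.3]
gripper_width: 63.1
```

Call:
jog_arm(rows="0 0 -0.02 0 0 0 -1;0 0 -0.06 0 0 0 -1;0 0 -0.1 0 0 0 -1;0 0 -0.14 0 0 0 -1;0 0 -0.18 0 0 0 -1;0 0 -0.21 0 0 0 -1;0 0 -0.21 0 0 0 -1")

```text
time: 37.25
position: [355.5, 301.3, 284.3]
ee_rot: [0.003, 0.234, 0.972, 0.004]
ft_force: [-0.1, 0.0, -0.1]
gripper_width: 91.3
```

```bash
python3 - <<'E'
from h import *
from station import arm
o=arm.get_obs();print(o["position"],o["time"],o["gripper_width"],o["ft_force"])
c=snap("wrist","w19");meas(c,"yellow","lid",(215,90,345,260),1,z=56)
snap("side","s19");im=cv2.imread("pics/s19.png")
cv2.imwrite("pics/s19z.png",cv2.resize(im[130:330,150:400],None,fx=3.2,fy=3.0))
E
```

```text
[355.51650325 301.2634899  284.30918286] 37.25 91.27666438271869 [-0.13975587  0.03839345 -0.1080635 ]
yellow lid [354.2 299.8] yaw 2.667 rms 0 rect [354.1 299.8] [ 78.8 127.8] | handle [360.5 296.7] [16.6 51.6] yaw 2.667
```

View pics/s19z.png

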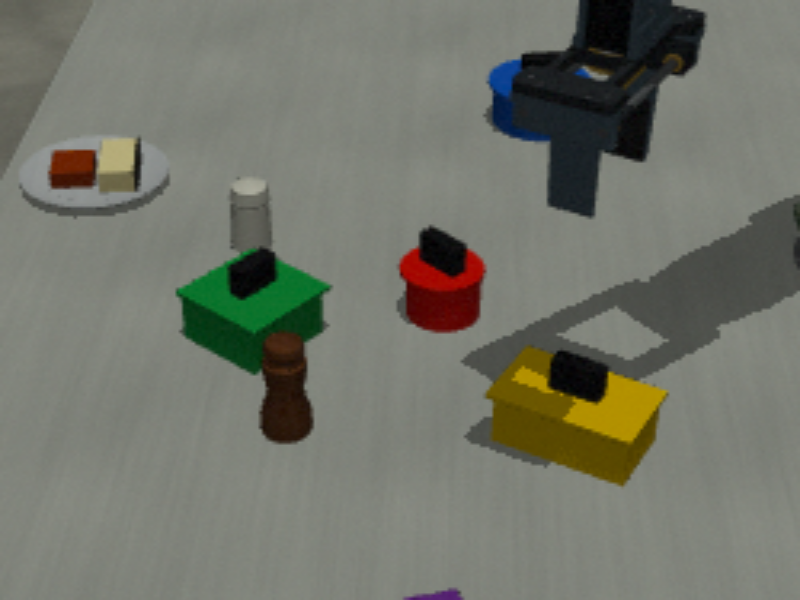

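View pics/w19.png

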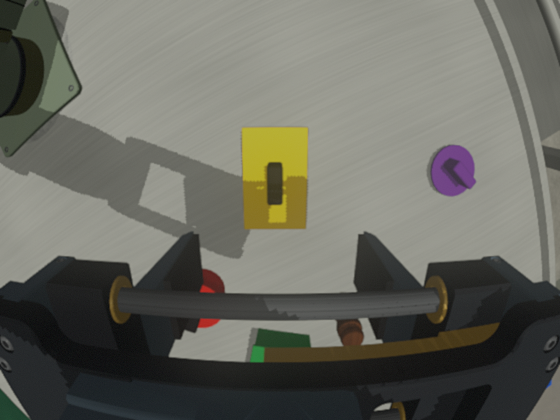

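All four tubs are covered, with the lids level and handles up. The shaker and mill are still standing. I'll settle the arm and hand the job in.

Call:
jog_arm(rows="0 0 0 0 0 0 -1;0 0 0 0 0 0 -1;0 0 0 0 0 0 -1;0 0 0 0 0 0 -1")

```text
time: 37.75
position: [353.6, 299.7, 279.2]
ee_rot: [-0.0, 0.234, 0.972, -0.001]
ft_force: [1.0, 0.3, -0.1]
gripper_width: 91.3
```

```bash
python3 - <<'E'
from station import arm
print(arm.finish_job()); print(arm.get_obs()["time"])
E
```

```text
the job is handed in; nothing more can be done
None
the job is handed in; nothing more can be done
```

I put the red, blue, green and yellow lids on their own tubs, one at a time, and handed the job in at about 38 s (limit 109 s). No verdict is reported.

- **Centring:** after release, wrist-camera measurements put every lid centre within about 2 mm of the measured tub centre, against 7 mm of play. The green and yellow lids were parallel to their tubs to within about 0.01 rad.
- **Seating:** the last side picture shows red, green and yellow level with handles up. The gripper partly hides blue there, but the wrist picture after release shows it seated.
- **Forces:** the highest wrist force I read was about 9 N, while seating yellow.
- **Other items:** the salt shaker and pepper mill still stand where they were, and the arm ended clear of everything with the gripper open.
- **Disagreements:** tub positions from the top and wrist cameras differed by 2–3 mm, so I used values in between or the closer wrist view. The top-view automatic fit of the green tub was wrong and I discarded it. No other check failed.

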